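Seat two exhibits on the photo stage and hold the reflector at 45 degrees

ROBOT

A 6-joint arm with a two-finger parallel gripper is mounted at the origin on a cart in front of the work surface, level with it; the furniture and walls round the work are solid. World frame = base frame: x ahead of the robot, y to its left, z up, the work surface at z = 0. Lengths are in m, angles in rad, forces in N, time in s.
With the tool pointing down it reaches from about 0.225 to 0.875 m from the base axis. Payload 3.4 kg.
Tool frame: the origin (TCP) lies between the finger pads; the fingertips stand 25 mm ahead of it and the grasp point (between the pads) lies 6 mm ahead of it; z points along the fingers, y is the line along which they close (so a half turn about z gives the same grasp; the last joint's range is limited). The gripper opens to 85 mm and grips with 20 to 120 N. Pads are 22 mm wide; open, the fingers measure 114 mm over their backs; the gripper's body (76 mm by 85 mm) begins 54 mm behind the grasp point. The pads swing forward as they close: fully open they stand 13 mm farther back than shut.
Start: joints at [-1.245, 0.276, 1.505, -0, 1.361, -0.121], TCP at [0.248, -0.519, 0.256] pointing down, gripper open.
Joint ranges: [-2.89, 2.89], [-0.75, 2.08], [0.22, 2.7], [-1.18, 4.32], [0.11, 2.71], [-2.7, 2.7]. Speed limits (rad/s): [2.57, 2.57, 3.14, 3.14, 3.14, 3.14].

INTERFACE

Orientations are given as a unit quaternion [x, y, z, w].
In Python, from cell import ctrl, camera, camera_params, boxes_of, regions_of, mark_of gives the robot as it stands.
- The arm moves only by the tool play_rows, never from a script. Its argument "increments" is a list of rows, each an object of numbers: "rx", "ry", "rz": the turn, a rotation vector about the world's x, y, z in rad; "dx", "dy", "dz": the shift along the world's x, y, z in m; "jaw": the closure, from -1 (fully open) to 1 (shut). In form: [{"rx": .., "ry": .., "rz": .., "dx": .., "dy": .., "dz": .., "jaw": ..}, ...]. A call has 1 to 20 rows; each row is the pose to reach, as a shift and turn from the pose commanded when the call began; what a row does not reach only later rows make up. A row lasts 1/10 s, in which the tool goes at most 50 mm and 8.59 degrees, less where a joint would pass 70% of its speed; a pose out of reach is approached as far as the arm can. A call with a gripper value outside its range is refused whole. The fingers move at their own pace and stop on an object; "newtons" is the grip in N (left out, the last holds). Time passes only in rows, so rows that repeat a pose let the fingers close. It gives the time, the measured TCP pose, the force, the opening and the grip force at its end, in the units of the state.
- ctrl.sense(): the state, without advancing time (a new reading comes with each control period).
- camera(name): name is "scene" or "top" or "wrist"; returns (picture, depth): 384x512x3 uint8, red, green, blue; 384x512 float32, m along the optical axis (not along the pixel's ray), 0 where there is no reading.
- camera_params(name): a dict with "fov_y" (degrees; the focal length in pixels is half the picture's height over the tangent of half this angle, whatever the lens; pixels are square), "cx", "cy" (the principal point, pixels), "view" (4x4, takes a point from world to camera coordinates). Camera axes: x right, y down, z forward; pixel columns grow to the right and rows downward; lengths in m; the calibration is good to about 2 mm. A picture is of the moment at which its call begins: read the wrist's pose just before it. camera_params takes no time and is no camera call; for the wrist camera it gives the pose at the moment of the call.
- ctrl.hand_in(): hands the job in; it is judged then, once.
Trained networks look in the newest picture that a camera, given by its name, has taken for a name from the list of things; names that differ only in an ending like _2 or _b are one class to them, and where a whole thing is asked for, a point or a joint stands for the part that bears it (a point fixed in the world has none). Each returns a list of dicts, best first, with "conf" (0 to 1); they miss things now and then, are a little off and sometimes report something else, mostly with a low value. They report only what shows in the picture. A call takes as long as a camera call. They do not tell look-alikes from the thing itself.
- boxes_of(camera, thing): "centre" ([x, y, z] in m, in world coordinates, good to about 4 mm: the middle of the surface that is visible of it).
- regions_of(camera, thing): "mask" (384x512 bool, what is visible of it).
- mark_of(camera, thing): "centre" ([x, y, z] in m, in world coordinates, good to about 4 mm: a listed point, or the origin of a listed thing).
The state is a dict: "time": time; "qpos": joint angles; "joint_velocities": joint speeds; "joint_torque": joint torques, N m; "tool_pos": TCP position; "eef_rot": TCP orientation; "ft_force": force on the tool from outside, world axes, zero at the start; "moment": the same for the moment, N m; "width": finger opening in m; "grasp_force": force on a finger pad.
Only numpy, scipy, OpenCV 4.12 (cv2) and the standard library are available. Lean on these libraries where they do the work, as an engineer would, in place of code of your own. Each camera call takes 0.05 s, during which the arm holds its last target. There are 200 camera calls.

TASK

Get the two exhibits ready for their photograph: put the flat silver tin into the round pocket and the eraser into the oblong pocket of the photo stage, both flat on the pocket floors. Then raise the white reflector panel behind them by its bar to 45 degrees from lying flat (a few degrees either way do not matter) and keep holding it there: it falls back if let go, so finish with the bar still in the gripper. Leave the jar, the brush and the marker where they are.

Things in the scene. Friction and masses are not known exactly. Their poses are not given: they have to be found in the camera images.
- flat_tin: flat round silver screw-top tin, 44 mm across, 16 mm high, 18 g, standing on the table; origin at the centre of its underside, z up
- eraser: block eraser in a paper sleeve, 23 (x) by 55 (y) by 13 (z) mm, lying flat on the table; origin at the centre of its underside, its y axis along its length; either way round fits
- stage: fixed photo stage, grey plate 205x186x8 mm. Origin on the table under the middle of the hinge line; x points away from the robot's side, y along the hinge, z up. Two grey nest blocks, 78x78 mm, tops 20 mm above the table, stand on its near half at x -50, y +45 and -45 mm (which is where varies); the reflector lies flat on the far half, x 6 to 116 mm, top face 18 mm above the table
- round_nest_floor (a point): centre of the floor of the round pocket, 47 mm across and 5 mm deep, 15 mm above the table; axes as the stage
- oblong_nest_floor (a point): centre of the floor of the oblong pocket, 26.5 mm (x) by 58.5 mm (y) and 5 mm deep, 15 mm above the table; the pocket's long side is along this point's y, which is the stage's y
- reflector (a joint): angle of the reflector in rad: 0 lying flat, growing as its far edge rises and comes towards the robot's side; 45 degrees is 0.785, stop at 1.4. White panel 110 mm long (stage x), 178 mm wide (stage y), 0.22 kg, loose hinge: falls back to 0 from any angle when let go
- stage_hinge (a point): middle of the hinge axis, 15.5 mm above the table; the axis runs along this point's y
- reflector_bar (a point): middle of the pull bar on the panel's face: round steel, 10 mm thick, 72 mm between its posts along stage y, 100 mm from the hinge along the panel and 30 mm above its mid-plane (22 mm free below it); 45.5 mm above the table when flat. Turns with the panel: x along the panel away from the hinge, z out of its face
- red_jar: bystander: screw-lid powder jar, black lid, 49 mm across, 50 mm high, loose; origin at the centre of its underside
- dust_brush: bystander: dusting brush with a brown handle, 166 mm long, lying on the brown paper, loose; origin below its middle, y along it towards the handle's end
- blue_marker: bystander: marker pen, 136 mm long, 11 mm thick, lying on the table, loose; origin below its middle, y along it
Not all that is in view belongs to the job. Leave any brown look-alike of the flat_tin alone.

How it is judged:
By the outcome, as a careful person would: the job done as asked, in the order asked, and still so for the second after the job is handed in, while the arm keeps its last pose, push and grip.
It also fails if it takes over 69 s, if anything falls off the work surface, if the arm or the gripper's body presses on something with over 40 N, if the wrist force passes 120 N, or if a joint passes its speed limit or range.

## Working session

There is one attempt and no reset: what is moved stays moved. The work goes in short steps, Python scripts to look and compute and a tool call to move; the robot and the scene stay as the last step left them, time stands still between calls to the robot, and variables do not carry over. Pictures are saved under pics/ and viewed, at most 10 in all, crops included, and the job is handed in when it is done.

Besides the shell and the picture viewer there is one more tool, called after "Request:" as name(argument=value, ...) on one line, values as JSON. play_rows: Moves the arm, as the interface text tells. Its arguments: {"type":"object","properties":{"increments":{"type":"array","items":{"type":"object","properties":{"rx":{"type":"number"},"ry":{"type":"number"},"rz":{"type":"number"},"dx":{"type":"number"},"dy":{"type":"number"},"dz":{"type":"number"},"jaw":{"type":"number"}}}},"newtons":{"type":"number"}},"required":["increments"]}

```bash
mkdir -p pics
cat > h.py <<'E'
from cell import *
import numpy as np, cv2
def snap(c,fn=None):
    p=camera_params(c); im,d=camera(c)
    if fn: cv2.imwrite('pics/'+fn,im[:,:,::-1])
    return p,im,d
def world(p,d,mask=None):
    H,W=d.shape; f=H/2/np.tan(np.radians(p['fov_y'])/2)
    v,u=np.mgrid[:H,:W]; c=np.stack([(u-p['cx'])/f*d,(v-p['cy'])/f*d,d,np.ones_like(d)],-1)
    return (c@np.linalg.inv(p['view']).T)[...,:3]
def pix(p,X,H=384):
    f=H/2/np.tan(np.radians(p['fov_y'])/2); c=p['view']@np.r_[X,1]
    return np.round([c[0]/c[2]*f+p['cx'],c[1]/c[2]*f+p['cy']])
E
python3 - <<'E'
from h import *
for c in ['top','scene']:
    p,im,d=snap(c,c+'1.png')
    for t in ['flat_tin','eraser','stage','red_jar','dust_brush','blue_marker']:
        for r in mark_of(c,t)[:4]: print(c,t,round(r['conf'],2),np.round(r['centre'],3),pix(p,r['centre']))
    for t in ['round_nest_floor','oblong_nest_floor','stage_hinge','reflector_bar']:
        for r in mark_of(c,t)[:2]: print(c,t,round(r['conf'],2),np.round(r['centre'],3),pix(p,r['centre']))
print(ctrl.sense())
E
```

```text
top flat_tin 0.81 [ 0.642 -0.102  0.002] [255. 197.]
top flat_tin 0.71 [ 0.573 -0.053 -0.001] [234. 226.]
top flat_tin 0.54 [ 0.652  0.002 -0.001] [211. 194.]
top eraser 0.53 [ 0.512  0.042 -0.001] [194. 253.]
top stage 0.62 [ 0.536 -0.291  0.   ] [336. 241.]
top red_jar 0.71 [ 0.778 -0.014  0.005] [218. 141.]
top dust_brush 0.65 [ 0.778  0.12  -0.   ] [162. 143.]
top blue_marker 0.64 [ 0.711 -0.325 -0.001] [347. 167.]
top blue_marker 0.2 [ 0.652  0.005 -0.002] [210. 194.]
top round_nest_floor 0.88 [ 0.521 -0.226  0.015] [309. 248.]
top oblong_nest_floor 0.75 [ 0.476 -0.304  0.014] [343. 267.]
top stage_hinge 0.6 [ 0.546 -0.293  0.014] [337. 236.]
top reflector_bar 0.4 [ 0.652  0.001 -0.002] [212. 194.]
scene flat_tin 0.7 [ 0.644  0.003 -0.001] [271. 220.]
scene flat_tin 0.57 [ 0.637 -0.098  0.   ] [245. 205.]
scene flat_tin 0.5 [ 0.57  -0.052 -0.   ] [274. 202.]
scene eraser 0.51 [ 0.513  0.041 -0.004] [315. 208.]
scene eraser 0.23 [ 0.475 -0.304  0.015] [234. 161.]
scene stage 0.66 [ 0.542 -0.285 -0.006] [224. 175.]
scene red_jar 0.85 [ 0.78  -0.011  0.001] [229. 238.]
scene dust_b
[... 287 characters left out ...]
]
{'time': 1.1, 'qpos': array([-1.24501749e+00,  2.75897221e-01,  1.50488915e+00,  3.48035542e-05,
        1.36072426e+00, -1.21002590e-01]), 'joint_velocities': array([-0.00049273, -0.00223514,  0.00110146, -0.0018452 ,  0.0006307 ,
        0.0005785 ]), 'joint_torque': array([-3.07618493e-04, -4.16668653e+01, -2.46102154e+01, -4.10785833e-04,
        4.08023789e-04, -9.24596122e-06]), 'tool_pos': array([ 0.24845098, -0.51858465,  0.25633393]), 'eef_rot': array([9.75152689e-01, 2.21533814e-01, 2.11218256e-05, 3.90555902e-05]), 'ft_force': array([ 0.88379773, -0.14767283, -0.3610781 ]), 'moment': array([-0.00727932, -0.00780081,  0.02215522]), 'grasp_force': 0.0, 'width': 0.0853543202129793}
```

Run:
```python
import cv2,numpy as np
a=cv2.imread('pics/top1.png');b=cv2.imread('pics/scene1.png')
c=cv2.resize(a[130:290,150:390],(800,533),interpolation=cv2.INTER_CUBIC)
cv2.imwrite('pics/top_crop.png',c)
```

```text
(no output)
```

View pics/top_crop.png

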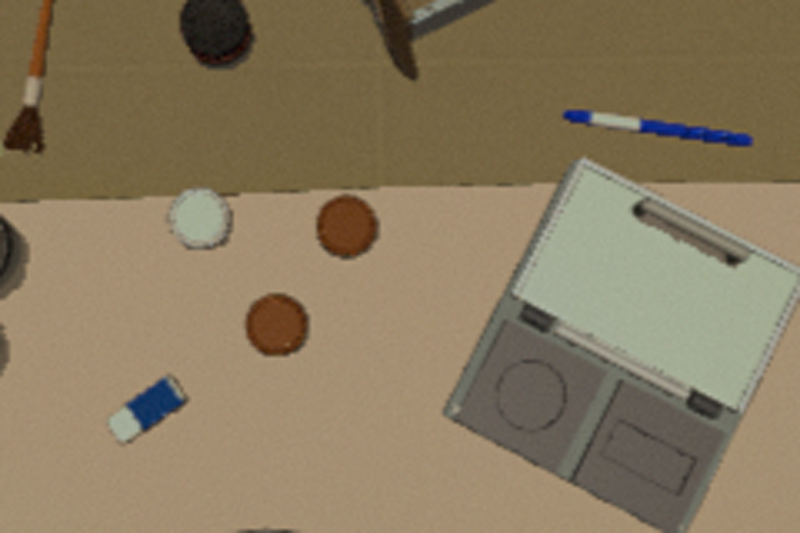

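View pics/scene1.png

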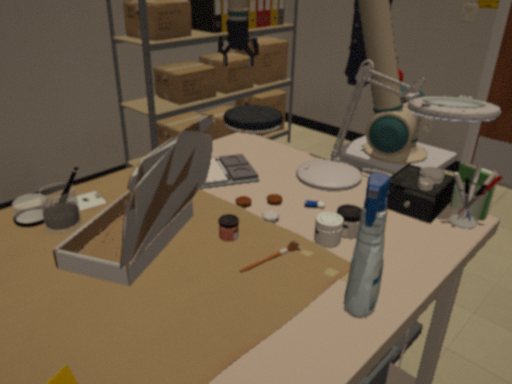

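The top crop shows the white/silver disc at (200,218), two brown look-alikes at (347,226) and (277,325), the blue-sleeved eraser at (147,408), and the stage at lower right with its round pocket on the left. The scene picture agrees.

Candidates for flat_tin in top pixels: silver (210,195), brown (255,197), brown (234,226). I choose the silver one. Next I check it closely and look at obstacle heights.

Run:
```python
from h import *
p,im,d=snap('top'); P=world(p,d)
ok=d>0
c=im[165:240,190:275]; 
for n,(u,v) in dict(silver=(210,194),b1=(255,197),b2=(234,226)).items(): print(n,im[v-3:v+4,u-3:u+4].mean((0,1)).astype(int))
cv2.imwrite('pics/close.png',cv2.resize(c[:,:,::-1],None,fx=6,fy=6,interpolation=cv2.INTER_CUBIC))
# max height grid (cm), 5cm cells
p2,im2,d2=snap('scene'); P2=world(p2,d2)
A=np.vstack([P[ok],P2[d2>0]])
xs=np.arange(.1,1.0,.05); ys=np.arange(.35,-.75,-.05)
print('y:',[f'{y:.2f}' for y in ys])
for x in xs[::-1]:
    print(f'{x:.2f}',' '.join('%3d'%(100*np.r_[A[(abs(A[:,0]-x)<.025)&(abs(A[:,1]-y)<.025),2],-.01].max()) for y in ys))
# silver tin centroid, eraser via masks
for t in ['flat_tin','eraser']:
    for r in regions_of('top',t)[:3]:
        m=r['mask']
        Q=P2[:0]
        M=m&(d>0); Q=P[M]; 
        (cx,cy),wh,a=cv2.minAreaRect(Q[:,:2].astype(np.float32))
        print(t,round(r['conf'],2),M.sum(),Q.mean(0).round(4),np.round([cx,cy,*wh,a],4),im[M].mean(0).astype(int))
s=ctrl.sense();print(s['tool_pos'],camera_params('wrist')['view'].round(3))
```

```text
silver [164 172 149]
b1 [106  60  28]
b2 [109  64  31]
y: ['0.35', '0.30', '0.25', '0.20', '0.15', '0.10', '0.05', '0.00', '-0.05', '-0.10', '-0.15', '-0.20', '-0.25', '-0.30', '-0.35', '-0.40', '-0.45', '-0.50', '-0.55', '-0.60', '-0.65', '-0.70']
0.95   0   0   0   0   0   0   0  28  27   5   1   1   5   0   0   0   0   0   0  -1  -1  -1
0.90   0   0   0   0   0   0   0  27  27  13   1   1   5   5   0   0   0   0   0  -1  -1  -1
0.85   0   0   0   0   0   1   0   0  27  26   1   1   5   5   0   0   0   0   0  -1  -1  -1
0.80  27  27   0   0   0   1   0   5  27  27  12   5   5   0   0   0   0   0   0  -1  -1  -1
0.75  27  27   1   0   1   1   0   5   5  27  22   0   0   0   0   0   0   0   0  -1  -1  -1
0.70  15  14   0   0   2   2   0   0   0   1  21   1   2   2   1   1   0   0   0  -1  -1  -1
0.65   0   0   0   6   6   1   1   1   1   2   1   1   2   5   5   1   0   1   0  -1  -1  -1
0.60   0   0   0   6   6   0   0   0   2   1   0   2   2   2   5   2   0   0   0  -1  -1  -1
0.55   0   0   0   6   6   0   1   1   2   0   1   2   2   2   2   2   0   0   0  -1  -1  -1
0.50   0   0  
[... 767 characters left out ...]
  1   0   0  -1  -1  -1  -1  -1  -1  -1  -1  -1  -1  -1
flat_tin 0.73 286 [ 0.5707 -0.0496  0.0153] [ 5.70900e-01 -4.82000e-02  4.37000e-02  4.19000e-02  8.98729e+01] [103  62  32]
flat_tin 0.71 260 [0.6486 0.0029 0.0154] [6.48500e-01 2.80000e-03 4.17000e-02 4.16000e-02 5.27418e+01] [155 157 136]
flat_tin 0.61 284 [ 0.6395 -0.0998  0.0148] [ 6.39200e-01 -9.93000e-02  4.53000e-02  4.07000e-02  8.94508e+01] [102  62  32]
eraser 0.67 212 [0.515  0.0384 0.0127] [5.15000e-01 4.01000e-02 2.40000e-02 5.22000e-02 3.38884e+01] [ 70  90 110]
[ 0.24844107 -0.51859808  0.25630858] [[ 0.431 -0.902  0.001 -0.575]
 [-0.855 -0.409  0.321 -0.041]
 [-0.289 -0.139 -0.947  0.38 ]
 [ 0.     0.     0.     1.   ]]
```

View pics/close.png

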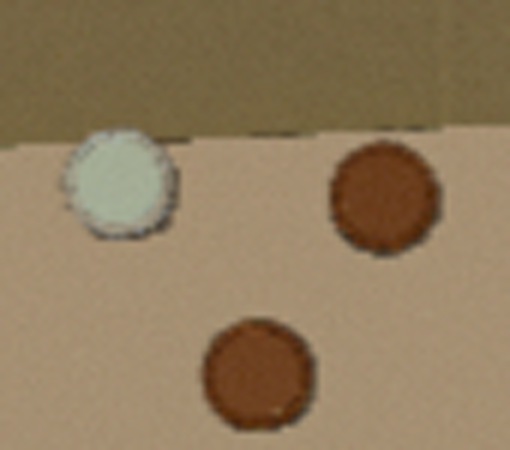

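Silver disc confirmed at crop (120,185), round with a metallic rim; the other two are brown. Now I check the tall points near the base before crossing.

Run:
```python
from h import *
for c in ['scene','top']:
    p,im,d=snap(c); P=world(p,d); m=(d>0)&(P[...,2]>.1)&(P[...,0]<.47)&(P[...,0]>.0)&(abs(P[...,1])<.4)
    v,u=np.nonzero(m); print(c,m.sum())
    for x0 in np.arange(.05,.45,.1):
        for y0 in np.arange(-.25,.4,.1):
            k=m&(abs(P[...,0]-x0)<.05)&(abs(P[...,1]-y0)<.05)
            if k.sum()>3:
                v,u=np.nonzero(k);print(f'{x0:.2f} {y0:.2f}',k.sum(),'z',P[k][:,2].min().round(2),P[k][:,2].max().round(2),'u',u.min(),u.max(),'v',v.min(),v.max())
p,im,d=snap('scene')
cv2.imwrite('pics/sc.png',cv2.resize(im[40:200,300:512,::-1],None,fx=3.6,fy=3.6,interpolation=cv2.INTER_CUBIC))
```

```text
scene 9035
0.05 -0.05 7 z 0.22 0.22 u 400 404 v 88 89
0.05 0.05 81 z 0.1 0.22 u 401 422 v 89 128
0.15 0.05 436 z 0.17 0.5 u 388 415 v 0 118
0.15 0.15 172 z 0.1 0.2 u 404 416 v 116 149
0.25 -0.05 1421 z 0.1 0.5 u 337 382 v 0 140
0.25 0.05 3193 z 0.1 0.5 u 362 401 v 0 148
0.25 0.15 728 z 0.1 0.33 u 394 432 v 78 149
0.25 0.25 323 z 0.1 0.3 u 423 477 v 96 175
0.25 0.35 746 z 0.1 0.3 u 459 500 v 100 187
0.35 0.15 178 z 0.26 0.29 u 401 425 v 94 112
0.35 0.25 953 z 0.1 0.3 u 414 468 v 98 184
0.35 0.35 795 z 0.1 0.3 u 454 495 v 104 194
top 4013
0.25 -0.05 101 z 0.1 0.15 u 221 239 v 375 383
0.25 0.25 139 z 0.1 0.11 u 80 95 v 362 375
0.35 0.15 732 z 0.26 0.29 u 58 89 v 349 383
0.35 0.25 2960 z 0.1 0.3 u 0 95 v 325 383
0.35 0.35 81 z 0.11 0.15 u 17 38 v 333 339
```

View pics/sc.png

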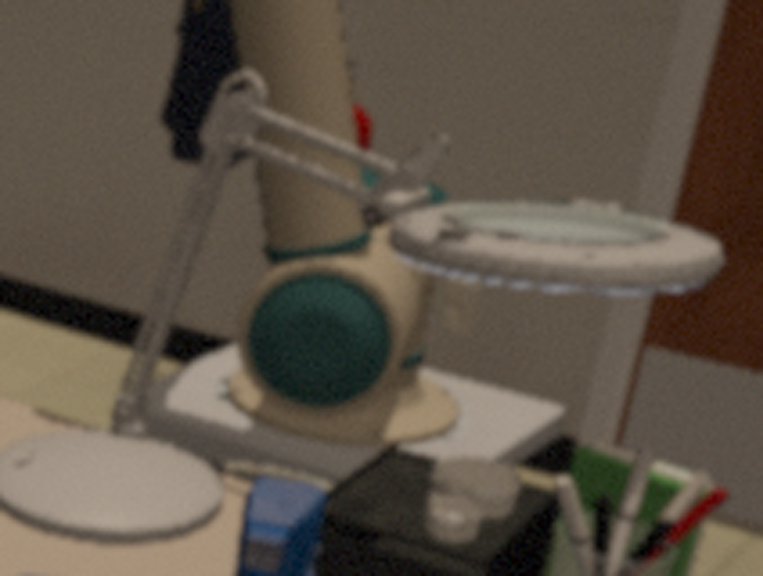

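Request:
play_rows(increments=[{"dx":0.23,"dy":0.19},{"dx":0.23,"dy":0.19},{"dx":0.23,"dy":0.19},{"dx":0.23,"dy":0.19},{"dx":0.23,"dy":0.19},{"dx":0.23,"dy":0.19},{"dx":0.31,"dy":0.37},{"dx":0.31,"dy":0.37},{"dx":0.31,"dy":0.37},{"dx":0.31,"dy":0.37},{"dx":0.4,"dy":0.52,"dz":-0.06},{"dx":0.4,"dy":0.52,"dz":-0.12},{"dx":0.4,"dy":0.52,"dz":-0.12},{"dx":0.4,"dy":0.52,"dz":-0.12},{"dx":0.4,"dy":0.52,"dz":-0.12},{"dx":0.4,"dy":0.52,"dz":-0.12},{"dx":0.4,"dy":0.52,"dz":-0.12}])

```text
validation failed for argument at $.in...
```

```bash
cat >> h.py <<'E'
def disc(c='wrist',rgbtest=lambda m:True,zmin=.011,zmax=.02):
    p,im,d=snap(c); P=world(p,d); out=[]
    for r in regions_of(c,'flat_tin'):
        M=r['mask']&(d>0)&(P[...,2]>zmin)&(P[...,2]<zmax)
        if M.sum()<30: continue
        (cx,cy),rad=cv2.minEnclosingCircle(P[M][:,:2].astype(np.float32))
        out.append((r['conf'],P[M].mean(0).round(4),np.round([cx,cy,rad],4),im[M].mean(0).astype(int)))
    return p,im,out
E
python3 - <<'E'
from h import *
s=ctrl.sense(); print(s['time'],s['tool_pos'],s['eef_rot'],s['qpos'].round(3))
p,im,o=disc(); cv2.imwrite('pics/w1.png',im[:,:,::-1])
for x in o: print(*x)
A=[[np.sin(.2759),np.sin(.2759+1.5049)],[np.sin(s['qpos'][1]),np.sin(s['qpos'][1]+s['qpos'][2])]]
print('L',np.linalg.solve(A,[np.hypot(.24845,.51858),np.hypot(*s['tool_pos'][:2])]))
E
```

```text
1.45 [ 0.24845684 -0.51857826  0.25631862] [9.75147514e-01 2.21556593e-01 2.37094500e-06 3.12815947e-05] [-1.245  0.276  1.505 -0.     1.361 -0.121]
L [0.26974123 0.51280934]
```

View pics/w1.png

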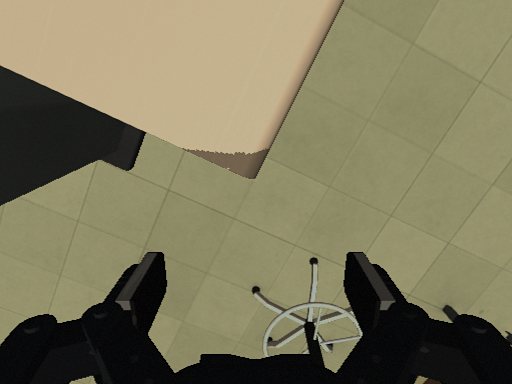

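The move was refused, probably because every field is needed in each row. The wrist picture shows only table edge and floor, with the fingers at (150,290) and (365,290).

Request:
play_rows(increments=[{"rx":0,"ry":0,"rz":0,"dx":0.23,"dy":0.19,"dz":0,"jaw":-1},{"rx":0,"ry":0,"rz":0,"dx":0.23,"dy":0.19,"dz":0,"jaw":-1},{"rx":0,"ry":0,"rz":0,"dx":0.23,"dy":0.19,"dz":0,"jaw":-1},{"rx":0,"ry":0,"rz":0,"dx":0.23,"dy":0.19,"dz":0,"jaw":-1},{"rx":0,"ry":0,"rz":0,"dx":0.23,"dy":0.19,"dz":0,"jaw":-1},{"rx":0,"ry":0,"rz":0,"dx":0.23,"dy":0.19,"dz":0,"jaw":-1},{"rx":0,"ry":0,"rz":0,"dx":0.31,"dy":0.37,"dz":0,"jaw":-1},{"rx":0,"ry":0,"rz":0,"dx":0.31,"dy":0.37,"dz":0,"jaw":-1},{"rx":0,"ry":0,"rz":0,"dx":0.31,"dy":0.37,"dz":0,"jaw":-1},{"rx":0,"ry":0,"rz":0,"dx":0.31,"dy":0.37,"dz":0,"jaw":-1},{"rx":0,"ry":0,"rz":0,"dx":0.4,"dy":0.52,"dz":-0.1,"jaw":-1},{"rx":0,"ry":0,"rz":0,"dx":0.4,"dy":0.52,"dz":-0.1,"jaw":-1},{"rx":0,"ry":0,"rz":0,"dx":0.4,"dy":0.52,"dz":-0.1,"jaw":-1},{"rx":0,"ry":0,"rz":0,"dx":0.4,"dy":0.52,"dz":-0.1,"jaw":-1},{"rx":0,"ry":0,"rz":0,"dx":0.4,"dy":0.52,"dz":-0.1,"jaw":-1},{"rx":0,"ry":0,"rz":0,"dx":0.4,"dy":0.52,"dz":-0.1,"jaw":-1}], newtons=30)

```text
time: 3.15
tool_pos: [0.6482, 0.0024, 0.1551]
eef_rot: [0.975, 0.223, -0.001, -0.0]
ft_force: [0.0, -1.6, -0.1]
width: 0.0853
grasp_force: 0.0
```

Run:
```python
from h import *
s=ctrl.sense(); print(s['time'],s['tool_pos'],s['eef_rot'],s['qpos'].round(3))
p,im,o=disc(); cv2.imwrite('pics/w2.png',im[:,:,::-1])
for x in o: print(*x)
A=[[np.sin(.2759),np.sin(.2759+1.5049)],[np.sin(s['qpos'][1]),np.sin(s['qpos'][1]+s['qpos'][2])]]
print('L',np.linalg.solve(A,[np.hypot(.24845,.51858),np.hypot(*s['tool_pos'][:2])]))
```

```text
3.15 [0.64821549 0.0024289  0.15510818] [ 9.74886081e-01  2.22700727e-01 -1.22670057e-03 -1.02480039e-04] [-1.030e-01  4.510e-01  1.490e+00 -1.000e-03  1.203e+00  1.019e+00]
0.79 [0.6482 0.0037 0.0144] [0.6474 0.0034 0.0219] [135 126 110]
0.68 [ 0.6423 -0.098   0.0143] [ 0.6403 -0.0998  0.022 ] [94 44 14]
0.55 [ 0.5726 -0.0495  0.0143] [ 0.5713 -0.0501  0.0221] [84 40 14]
L [0.56734133 0.42991809]
```

Request:
play_rows(increments=[{"rx":0,"ry":0,"rz":0,"dx":-0.001,"dy":0.001,"dz":-0.05,"jaw":-1},{"rx":0,"ry":0,"rz":0,"dx":-0.001,"dy":0.001,"dz":-0.09,"jaw":-1},{"rx":0,"ry":0,"rz":0,"dx":-0.001,"dy":0.001,"dz":-0.115,"jaw":-1},{"rx":0,"ry":0,"rz":0,"dx":-0.001,"dy":0.001,"dz":-0.128,"jaw":-1},{"rx":0,"ry":0,"rz":0,"dx":-0.001,"dy":0.001,"dz":-0.128,"jaw":-1},{"rx":0,"ry":0,"rz":0,"dx":-0.001,"dy":0.001,"dz":-0.128,"jaw":1},{"rx":0,"ry":0,"rz":0,"dx":-0.001,"dy":0.001,"dz":-0.128,"jaw":1},{"rx":0,"ry":0,"rz":0,"dx":-0.001,"dy":0.001,"dz":-0.128,"jaw":1},{"rx":0,"ry":0,"rz":0,"dx":-0.001,"dy":0.001,"dz":-0.128,"jaw":1},{"rx":0,"ry":0,"rz":0,"dx":-0.001,"dy":0.001,"dz":-0.128,"jaw":1}], newtons=30)

```text
time: 4.25
tool_pos: [0.6486, 0.0022, 0.0304]
eef_rot: [0.975, 0.222, 0.002, 0.001]
ft_force: [-0.5, -2.3, 5.3]
width: 0.0411
grasp_force: 30.0
```

Request:
play_rows(increments=[{"rx":0,"ry":0,"rz":0,"dx":0,"dy":0,"dz":0.03,"jaw":1},{"rx":0,"ry":0,"rz":0,"dx":0,"dy":0,"dz":0.08,"jaw":1},{"rx":0,"ry":0,"rz":0,"dx":0,"dy":0,"dz":0.12,"jaw":1},{"rx":0,"ry":0,"rz":0,"dx":0,"dy":0,"dz":0.12,"jaw":1},{"rx":0,"ry":0,"rz":0,"dx":0,"dy":0,"dz":0.12,"jaw":1}])

```text
time: 4.75
tool_pos: [0.6481, 0.0025, 0.1502]
eef_rot: [0.975, 0.222, 0.002, 0.001]
ft_force: [-0.4, 0.5, -1.3]
width: 0.0416
grasp_force: 30.5
```

Run:
```python
from h import *
s=ctrl.sense(); print(s['tool_pos'],s['width'],s['grasp_force'],s['ft_force'])
p,im,d=snap('wrist','w3.png'); P=world(p,d)
for r in regions_of('wrist','flat_tin'):
    M=r['mask']&(d>0); print(r['conf'],M.sum(),np.median(P[M],0).round(4),np.percentile(P[M][:,2],[5,50,95]).round(4),cv2.minEnclosingCircle(P[M][:,:2].astype(np.float32)),im[M].mean(0).astype(int))
    if P[M][:,2].mean()>.08:
        Q=P[M];Q=Q[abs(Q[:,2]-np.median(Q[:,2]))<.006]; c=np.linalg.lstsq(np.c_[Q[:,:2],np.ones(len(Q))],Q[:,2],rcond=None)[0];print('slope',c)
```

```text
[0.64810327 0.00249    0.15024214] 0.041603030305754886 30.538517832756042 [-0.38682896  0.46182695 -1.26629649]
0.63 1747 [ 0.6419 -0.0973  0.0143] [0.0095 0.0143 0.0156] ((0.6403017640113831, -0.09945806860923767), 0.021827708929777145) [98 47 15]
0.55 5685 [0.6504 0.0038 0.1341] [0.1307 0.1341 0.1352] ((0.6167663335800171, -0.02879169210791588), 0.0660739615559578) [125 116 101]
slope [-0.022191   -0.01048487  0.14841878]
```

View pics/w3.png

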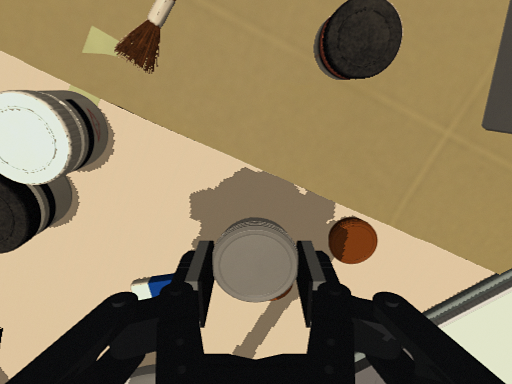

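The wrist picture shows the tin gripped at (256,260), level and centred between the pads. Now to the round pocket, stopping a little short so it stays in view.

Request:
play_rows(increments=[{"rx":0,"ry":0,"rz":0,"dx":-0.178,"dy":-0.25,"dz":0,"jaw":1},{"rx":0,"ry":0,"rz":0,"dx":-0.178,"dy":-0.25,"dz":0,"jaw":1},{"rx":0,"ry":0,"rz":0,"dx":-0.178,"dy":-0.25,"dz":0,"jaw":1},{"rx":0,"ry":0,"rz":0,"dx":-0.178,"dy":-0.25,"dz":0,"jaw":1},{"rx":0,"ry":0,"rz":0,"dx":-0.178,"dy":-0.25,"dz":0,"jaw":1},{"rx":0,"ry":0,"rz":0,"dx":-0.178,"dy":-0.25,"dz":0,"jaw":1},{"rx":0,"ry":0,"rz":0,"dx":-0.178,"dy":-0.25,"dz":0,"jaw":1},{"rx":0,"ry":0,"rz":0,"dx":-0.178,"dy":-0.25,"dz":0,"jaw":1},{"rx":0,"ry":0,"rz":0,"dx":-0.178,"dy":-0.25,"dz":0,"jaw":1}])

```text
time: 5.75
tool_pos: [0.4695, -0.2467, 0.1474]
eef_rot: [0.975, 0.221, -0.0, -0.001]
ft_force: [-0.1, -0.2, -0.8]
width: 0.0412
grasp_force: 30.6
```

Run:
```python
from h import *
s=ctrl.sense(); print(s['time'],s['tool_pos'],s['eef_rot'],s['qpos'].round(2),s['ft_force'])
p,im,d=snap('wrist','w4.png'); P=world(p,d); np.savez('w4.npz',im=im,d=d,P=P,**{k:np.array(v) for k,v in p.items()})
for t in ['round_nest_floor','oblong_nest_floor','stage_hinge','reflector_bar','flat_tin','stage']:
    for r in mark_of('wrist',t)[:2]: print(t,round(r['conf'],2),np.round(r['centre'],4),pix(p,r['centre']))
```

```text
5.75 [ 0.46948445 -0.24669702  0.14741367] [ 9.75177888e-01  2.21420529e-01 -3.13186380e-04 -9.68961984e-04] [-0.62  0.3   1.77  0.    1.08  0.51] [-0.06295207 -0.24430864 -0.80758286]
round_nest_floor 0.76 [ 0.5205 -0.2263  0.0178] [260. 124.]
oblong_nest_floor 0.78 [ 0.4762 -0.3053  0.0193] [321. 213.]
stage_hinge 0.77 [ 0.5427 -0.2919  0.0131] [346. 134.]
reflector_bar 0.65 [ 0.629  -0.3373  0.0451] [491.  49.]
flat_tin 0.61 [ 0.4708 -0.2467  0.1179] [256. 249.]
stage 0.8 [ 0.5453 -0.2865 -0.0015] [337. 125.]
```

View pics/w4.png

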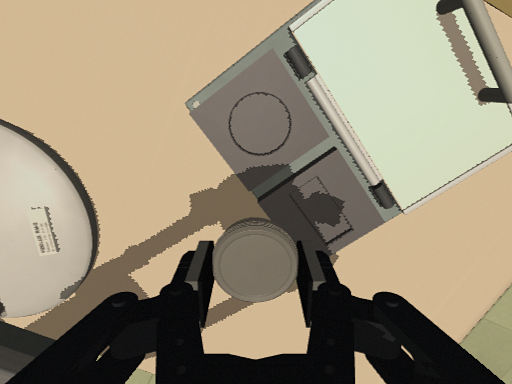

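The picture shows the round pocket at (260,124), the oblong pocket at (323,212) in the gripper's shadow, and the tin in the grip at (256,261). I'll refine both circles and the stage yaw from this picture.

Run:
```python
import numpy as np,cv2
z=np.load('w4.npz'); im,d,P=z['im'],z['d'],z['P']; view=z['view']; f=192/np.tan(np.radians(z['fov_y'])/2); C=np.linalg.inv(view)
def toplane(uv,h):
    uv=np.atleast_2d(uv).astype(float); r=np.c_[(uv[:,0]-z['cx'])/f,(uv[:,1]-z['cy'])/f,np.ones(len(uv))]@C[:3,:3].T
    return C[:3,3]+r*((h-C[2,3])/r[:,2])[:,None]
def circ(X):
    for _ in range(4):
        s=np.linalg.lstsq(np.c_[2*X,np.ones(len(X))],(X**2).sum(1),rcond=None)[0]; R=np.sqrt(s[2]+s[0]**2+s[1]**2)
        e=abs(np.hypot(*(X-s[:2]).T)-R); X=X[e<max(.0006,np.percentile(e,85))]
    return s[:2].round(4),R.round(4),len(X),e.mean().round(5)
g=cv2.cvtColor(im,cv2.COLOR_RGB2GRAY).astype(np.int16)
# round pocket: darkest pixel along rays from (260,124)
def rays(c,r0,r1,h,mode):
    out=[]
    for a in np.linspace(0,2*np.pi,180,endpoint=False):
        rr=np.arange(r0,r1,.5); u=c[0]+rr*np.cos(a); v=c[1]+rr*np.sin(a)
        w=cv2.remap(g.astype(np.float32),u.astype(np.float32)[None],v.astype(np.float32)[None],1)[0]
        k=w.argmin() if mode=='dark' else abs(np.gradient(w)).argmax()
        out.append((u[k],v[k]))
    return toplane(out,h)[:,:2]
print('round',circ(rays((260,124),24,38,.02,'dark')))
print('med z held top',np.median(P[250:275,240:270,2]),' block z',np.median(P[110:135,250:270,2]))
for h in (.131,.133): print('tin',circ(rays((256,259),34,50,h,'grad')))
# oblong: dark outline
M=(P[...,2]>.0165)&(P[...,2]<.0225)&(P[...,0]<.56)&(d>0)
ctr=np.array([.4765,-.3045]); 
# stage yaw from block points + panel
Q=P[M][:,:2].astype(np.float32); print('blocks',M.sum(),cv2.minAreaRect(Q))
cv2.imwrite('pics/obl.png',cv2.resize(im[150:270,270:400,::-1],None,fx=5,fy=5,interpolation=cv2.INTER_CUBIC))
for uv in [(275,201),(318,150),(205,97)]: print(uv,toplane(uv,.02).round(4))
```

```text
round (array([ 0.5203, -0.2259]), np.float64(0.0233), 174, np.float64(0.00018))
med z held top 0.1311158267995598  block z 0.014259061336520926
tin (array([ 0.47  , -0.2462]), np.float64(0.0222), 93, np.float64(0.00033))
tin (array([ 0.4711, -0.2457]), np.float64(0.0219), 95, np.float64(0.00033))
blocks 23554 ((0.4498403072357178, -0.2028558850288391), (0.1704014241695404, 0.44477522373199463), 38.58970260620117)
(275, 201) [[ 0.4691 -0.265   0.02  ]]
(318, 150) [[ 0.5221 -0.2763  0.02  ]]
(205, 97) [[ 0.5206 -0.1805  0.02  ]]
```

View pics/obl.png

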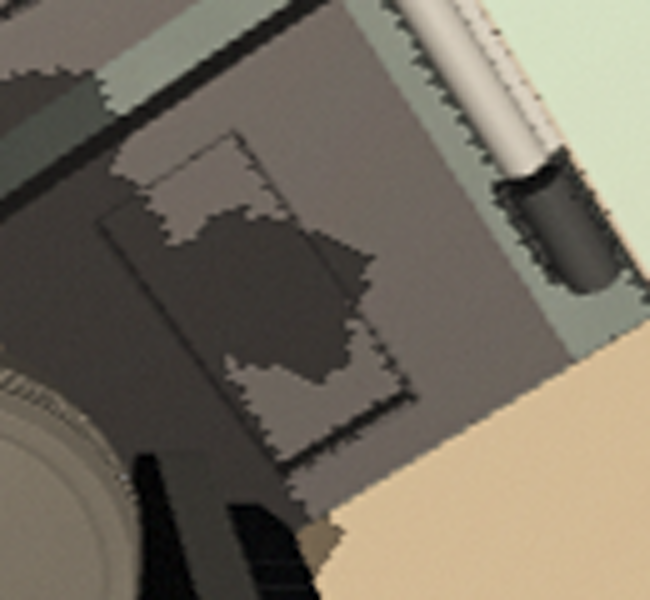

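Request:
play_rows(increments=[{"rx":0,"ry":0,"rz":0,"dx":0.0495,"dy":0.02,"dz":-0.02,"jaw":1},{"rx":0,"ry":0,"rz":0,"dx":0.0495,"dy":0.02,"dz":-0.06,"jaw":1},{"rx":0,"ry":0,"rz":0,"dx":0.0495,"dy":0.02,"dz":-0.086,"jaw":1},{"rx":0,"ry":0,"rz":0,"dx":0.0495,"dy":0.02,"dz":-0.086,"jaw":1},{"rx":0,"ry":0,"rz":0,"dx":0.0495,"dy":0.02,"dz":-0.086,"jaw":1},{"rx":0,"ry":0,"rz":0,"dx":0.0495,"dy":0.02,"dz":-0.086,"jaw":1}])

```text
time: 6.7
tool_pos: [0.52, -0.2283, 0.064]
eef_rot: [0.975, 0.222, 0.001, 0.001]
ft_force: [-0.6, 0.1, -0.6]
width: 0.0415
grasp_force: 30.6
```

Run:
```python
from h import *
s=ctrl.sense(); print(s['time'],s['tool_pos'],s['eef_rot'],s['ft_force'],s['joint_velocities'].round(3))
```

```text
6.7 [ 0.52004713 -0.22826689  0.06398992] [0.97515109 0.22153463 0.00117974 0.00116969] [-0.56120098  0.11154145 -0.56220984] [-0.004 -0.01  -0.004  0.    -0.001 -0.002]
```

Request:
play_rows(increments=[{"rx":0,"ry":0,"rz":0,"dx":-0.001,"dy":0.001,"dz":-0.006,"jaw":1},{"rx":0,"ry":0,"rz":0,"dx":-0.001,"dy":0.001,"dz":-0.012,"jaw":1},{"rx":0,"ry":0,"rz":0,"dx":-0.001,"dy":0.001,"dz":-0.016,"jaw":1},{"rx":0,"ry":0,"rz":0,"dx":-0.001,"dy":0.001,"dz":-0.018,"jaw":1},{"rx":0,"ry":0,"rz":0,"dx":-0.001,"dy":0.001,"dz":-0.018,"jaw":1},{"rx":0,"ry":0,"rz":0,"dx":-0.001,"dy":0.001,"dz":-0.018,"jaw":1}])

```text
time: 7.3
tool_pos: [0.5186, -0.227, 0.0449]
eef_rot: [0.975, 0.221, 0.001, 0.001]
ft_force: [0.7, -0.0, 4.7]
width: 0.0418
grasp_force: 32.5
```

Request:
play_rows(increments=[{"rx":0,"ry":0,"rz":0,"dx":0,"dy":0,"dz":0,"jaw":0.5},{"rx":0,"ry":0,"rz":0,"dx":0,"dy":0,"dz":0,"jaw":-1},{"rx":0,"ry":0,"rz":0,"dx":0,"dy":0,"dz":0,"jaw":-1},{"rx":0,"ry":0,"rz":0,"dx":0,"dy":0,"dz":0,"jaw":-1},{"rx":0,"ry":0,"rz":0,"dx":0,"dy":0,"dz":0.03,"jaw":-1},{"rx":0,"ry":0,"rz":0,"dx":0,"dy":0,"dz":0.08,"jaw":-1},{"rx":0,"ry":0,"rz":0,"dx":-0.05,"dy":-0.04,"dz":0.12,"jaw":-1},{"rx":0,"ry":0,"rz":0,"dx":-0.05,"dy":-0.04,"dz":0.12,"jaw":-1},{"rx":0,"ry":0,"rz":0,"dx":-0.05,"dy":-0.04,"dz":0.12,"jaw":-1},{"rx":0,"ry":0,"rz":0,"dx":-0.05,"dy":-0.04,"dz":0.12,"jaw":-1}])

```text
time: 8.3
tool_pos: [0.4677, -0.2665, 0.1641]
eef_rot: [0.975, 0.221, 0.0, -0.0]
ft_force: [0.2, 0.2, 0.4]
width: 0.0854
grasp_force: 0.0
```

Run:
```python
from h import *
s=ctrl.sense(); print(s['time'],s['tool_pos'],s['eef_rot'],s['width'])
p,im,d=snap('wrist'); P=world(p,d); np.savez('w5.npz',im=im,d=d,P=P,**{k:np.array(v) for k,v in p.items()})
for r in regions_of('wrist','flat_tin')[:2]:
    M=r['mask']&(d>0); Q=P[M]; Q=Q[Q[:,2]>np.median(Q[:,2])-.003]
    print(r['conf'],len(Q),np.percentile(Q[:,2],[2,50,98]).round(4),cv2.minEnclosingCircle(Q[:,:2].astype(np.float32)),'slope',np.linalg.lstsq(np.c_[Q[:,:2],np.ones(len(Q))],Q[:,2],rcond=None)[0][:2])
for t in ['oblong_nest_floor','eraser']:
    for r in mark_of('wrist',t)[:2]: print(t,round(r['conf'],2),np.round(r['centre'],4),pix(p,r['centre']))
cv2.imwrite('pics/w5.png',cv2.resize(im[60:260,200:400,::-1],None,fx=3,fy=3,interpolation=cv2.INTER_CUBIC))
```

```text
8.3 [ 0.46771174 -0.26647488  0.16413889] [ 9.75298555e-01  2.20890586e-01  1.99477882e-04 -1.92770027e-04] 0.08544720343334221
oblong_nest_floor 0.96 [ 0.4744 -0.3072  0.018 ] [299. 197.]
```

View pics/w5.png

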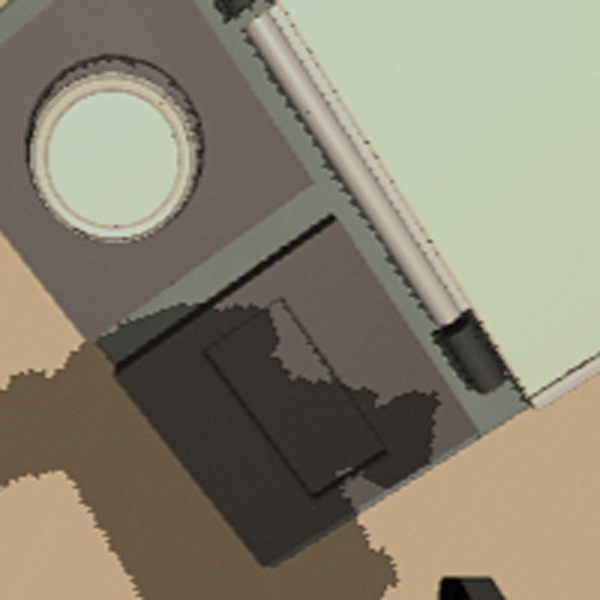

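The tin sits inside the round pocket ring (crop 115,155), and the oblong outline corners are at crop (280,300), (205,350), (315,495) and (387,450). Next I compute tin height, oblong centre and yaw.

```bash
cat >> h.py <<'E'
def toplane(z,uv,h):
    f=192/np.tan(np.radians(z['fov_y'])/2); C=np.linalg.inv(z['view'])
    uv=np.atleast_2d(uv).astype(float); r=np.c_[(uv[:,0]-z['cx'])/f,(uv[:,1]-z['cy'])/f,np.ones(len(uv))]@C[:3,:3].T
    return C[:3,3]+r*((h-C[2,3])/r[:,2])[:,None]
def obl(z,uv):
    X=toplane(z,uv,.02)[:,:2]; e=(X[2]-X[1])+(X[3]-X[0]); w=(X[0]-X[1])+(X[3]-X[2])
    print('oblong',X.mean(0).round(4),'long',np.linalg.norm(e)/2,'short',np.linalg.norm(w)/2,'ydir yaw',np.degrees(np.arctan2(-e[1],-e[0])),'xdir',np.degrees(np.arctan2(w[1],w[0])))
E
python3 - <<'E'
from h import *
z=np.load('w5.npz');P=z['P']
q=P[100:125,225:250].reshape(-1,3); print('tin top',q[:,2].mean(),q[:,2].std(),'slope',np.linalg.lstsq(np.c_[q[:,:2],np.ones(len(q))],q[:,2],rcond=None)[0][:2])
print('block z',np.median(P[150:165,250:262,2]), np.median(P[165:175,300:312,2]))
obl(z,[(293.3,160),(268.3,176.7),(305,225),(329,210)])
obl(np.load('w4.npz'),[(317.6,176),(290,194.4),(327,244),(352.4,229)])
E
```

```text
tin top 0.030006029317563798 0.014240816028568483 slope [ 0.5932909  -0.07108592]
block z 0.007905484284796788 0.019296012696380593
oblong [ 0.4777 -0.305 ] long 0.05713188348628905 short 0.025641550630350344 ydir yaw 62.0569196457084 xdir -29.326761853090634
oblong [ 0.4777 -0.3052] long 0.05734488515789575 short 0.026099953095071918 ydir yaw 61.23520862803042 xdir -29.031898147028876
```

Run:
```python
from h import *
z=np.load('w5.npz');P=z['P'];print('tin top med',np.median(P[105:120,230:246,2]))
for c in ['top','scene']:
    p,im,d=snap(c);P=world(p,d);m=(d>0)&(P[...,2]>.08)&(P[...,0]<.7)&(P[...,0]>.25)&(P[...,1]>.0)&(P[...,1]<.4)
    Q=P[m]
    if len(Q):
        for y in np.arange(.02,.4,.04):
            k=abs(Q[:,1]-y)<.02
            if k.any(): print(c,round(y,2),Q[k][:,0].max().round(3),Q[k][:,2].max().round(2))
for r in mark_of('top','eraser')[:1]: print(r)
```

```text
tin top med 0.029266991540131154
top 0.14 0.315 0.27
top 0.18 0.391 0.29
top 0.22 0.389 0.3
top 0.26 0.386 0.3
top 0.3 0.382 0.3
top 0.34 0.364 0.15
top 0.38 0.348 0.09
scene 0.02 0.284 0.35
scene 0.06 0.28 0.32
scene 0.1 0.284 0.31
scene 0.14 0.315 0.32
scene 0.18 0.394 0.33
scene 0.22 0.391 0.29
scene 0.26 0.39 0.3
scene 0.3 0.387 0.3
scene 0.34 0.369 0.3
scene 0.38 0.362 0.29
{'centre': [0.5144, 0.0418, 0.0001], 'conf': 0.63}
```

Request:
play_rows(increments=[{"rx":0,"ry":0,"rz":0.143,"dx":0.02,"dy":0.05,"dz":0,"jaw":-1},{"rx":0,"ry":0,"rz":0.286,"dx":0.03,"dy":0.09,"dz":0,"jaw":-1},{"rx":0,"ry":0,"rz":0.43,"dx":0.04,"dy":0.13,"dz":0,"jaw":-1},{"rx":0,"ry":0,"rz":0.573,"dx":0.047,"dy":0.17,"dz":0,"jaw":-1},{"rx":0,"ry":0,"rz":0.716,"dx":0.047,"dy":0.21,"dz":0,"jaw":-1},{"rx":0,"ry":0,"rz":0.86,"dx":0.047,"dy":0.24,"dz":0,"jaw":-1},{"rx":0,"ry":0,"rz":1.003,"dx":0.047,"dy":0.27,"dz":0,"jaw":-1},{"rx":0,"ry":0,"rz":1.146,"dx":0.047,"dy":0.29,"dz":0,"jaw":-1},{"rx":0,"ry":0,"rz":1.29,"dx":0.047,"dy":0.307,"dz":0,"jaw":-1},{"rx":0,"ry":0,"rz":1.433,"dx":0.047,"dy":0.307,"dz":0,"jaw":-1},{"rx":0,"ry":0,"rz":1.576,"dx":0.047,"dy":0.307,"dz":-0.02,"jaw":-1},{"rx":0,"ry":0,"rz":1.719,"dx":0.047,"dy":0.307,"dz":-0.04,"jaw":-1},{"rx":0,"ry":0,"rz":1.719,"dx":0.047,"dy":0.307,"dz":-0.04,"jaw":-1},{"rx":0,"ry":0,"rz":1.719,"dx":0.047,"dy":0.307,"dz":-0.04,"jaw":-1},{"rx":0,"ry":0,"rz":1.719,"dx":0.047,"dy":0.307,"dz":-0.04,"jaw":-1}])

```text
time: 10.15
tool_pos: [0.5157, 0.0405, 0.1251]
eef_rot: [0.47, 0.883, 0.0, 0.001]
ft_force: [0.3, 0.4, 0.3]
width: 0.0852
grasp_force: 0.0
```

```bash
cat >> h.py <<'E'
def eraser(lo,hi):
    p,im,d=snap('wrist'); P=world(p,d)
    for r in regions_of('wrist','eraser')[:2]:
        M=r['mask']&(d>0); Q=P[M]; Q=Q[(Q[:,2]>lo)&(Q[:,2]<hi)]
        if len(Q)<50: continue
        m=np.median(Q[:,2]); Q=Q[abs(Q[:,2]-m)<.003]
        print('eraser',round(r['conf'],2),len(Q),'z',m.round(4),cv2.minAreaRect(Q[:,:2].astype(np.float32)),Q.mean(0).round(4))
    return p,im,d
def st():
    s=ctrl.sense(); q=s['eef_rot']; from scipy.spatial.transform import Rotation as R
    print(round(s['time'],2),s['tool_pos'].round(4),'tool y yaw',np.degrees(np.arctan2(*R.from_quat(q).as_matrix()[1::-1,1])).round(2),'z',R.from_quat(q).as_matrix()[:,2].round(3),'q',s['qpos'].round(2),'w',s['width'].round(4),s['ft_force'].round(1))
E
python3 - <<'E'
from h import *
st(); eraser(.005,.02)
E
```

```text
Traceback (most recent call last):
  File "h.py", line 39, in st
    print(round(s['time'],2),s['tool_pos'].round(4),'tool y yaw',np.degrees(np.arctan2(*R.from_quat(q).as_matrix()[1::-1,1])).round(2),'z',R.from_quat(q).as_matrix()[:,2].round(3),'q',s['qpos'].round(2),'w',s['width'].round(4),s['ft_force'].round(1))
                                                                                                                                                                                                               ^^^^^^^^^^^^^^^^
AttributeError: 'float' object has no attribute 'round'
```

```bash
sed -i "s/s\['width'\].round(4)/round(s['width'],4)/" h.py
python3 - <<'E'
from h import *
st(); eraser(.005,.02)
E
```

```text
10.15 [0.5157 0.0405 0.1251] tool y yaw 33.99 z [ 0.002 -0.    -1.   ] q [-0.06  0.3   1.83  0.    1.01 -0.65] w 0.0852 [0.3 0.4 0.3]
eraser 0.67 1854 z 0.0116 ((0.513292670249939, 0.04052300378680229), (0.02245974913239479, 0.055257126688957214), 34.556175231933594) [0.5127 0.0417 0.0116]
```

Request:
play_rows(increments=[{"rx":0,"ry":0,"rz":0.01,"dx":-0.0025,"dy":0,"dz":-0.04,"jaw":-1},{"rx":0,"ry":0,"rz":0.01,"dx":-0.0025,"dy":0,"dz":-0.075,"jaw":-1},{"rx":0,"ry":0,"rz":0.01,"dx":-0.0025,"dy":0,"dz":-0.0945,"jaw":-1},{"rx":0,"ry":0,"rz":0.01,"dx":-0.0025,"dy":0,"dz":-0.0945,"jaw":-1},{"rx":0,"ry":0,"rz":0.01,"dx":-0.0025,"dy":0,"dz":-0.0945,"jaw":1},{"rx":0,"ry":0,"rz":0.01,"dx":-0.0025,"dy":0,"dz":-0.0945,"jaw":1},{"rx":0,"ry":0,"rz":0.01,"dx":-0.0025,"dy":0,"dz":-0.0945,"jaw":1},{"rx":0,"ry":0,"rz":0.01,"dx":-0.0025,"dy":0,"dz":-0.0945,"jaw":1},{"rx":0,"ry":0,"rz":0.01,"dx":-0.0025,"dy":0,"dz":-0.0945,"jaw":1},{"rx":0,"ry":0,"rz":0.01,"dx":-0.0025,"dy":0,"dz":-0.0945,"jaw":1}])

```text
time: 11.25
tool_pos: [0.5131, 0.0404, 0.0309]
eef_rot: [0.464, 0.886, 0.0, 0.001]
ft_force: [-2.0, 0.4, 5.7]
width: 0.0206
grasp_force: 30.3
```

Request:
play_rows(increments=[{"rx":0,"ry":0,"rz":0,"dx":0,"dy":0,"dz":0.04,"jaw":1},{"rx":0,"ry":0,"rz":0,"dx":0,"dy":-0.01,"dz":0.08,"jaw":1},{"rx":0,"ry":0,"rz":-0.14,"dx":-0.01,"dy":-0.05,"dz":0.11,"jaw":1},{"rx":0,"ry":0,"rz":-0.28,"dx":-0.02,"dy":-0.1,"dz":0.12,"jaw":1},{"rx":0,"ry":0,"rz":-0.42,"dx":-0.03,"dy":-0.15,"dz":0.12,"jaw":1},{"rx":0,"ry":0,"rz":-0.56,"dx":-0.04,"dy":-0.195,"dz":0.12,"jaw":1},{"rx":0,"ry":0,"rz":-0.7,"dx":-0.05,"dy":-0.24,"dz":0.12,"jaw":1},{"rx":0,"ry":0,"rz":-0.84,"dx":-0.055,"dy":-0.285,"dz":0.12,"jaw":1},{"rx":0,"ry":0,"rz":-0.98,"dx":-0.06,"dy":-0.33,"dz":0.12,"jaw":1},{"rx":0,"ry":0,"rz":-1.105,"dx":-0.064,"dy":-0.37,"dz":0.12,"jaw":1},{"rx":0,"ry":0,"rz":-1.105,"dx":-0.064,"dy":-0.398,"dz":0.12,"jaw":1},{"rx":0,"ry":0,"rz":-1.105,"dx":-0.064,"dy":-0.398,"dz":0.12,"jaw":1},{"rx":0,"ry":0,"rz":-1.105,"dx":-0.064,"dy":-0.398,"dz":0.12,"jaw":1},{"rx":0,"ry":0,"rz":-1.105,"dx":-0.064,"dy":-0.398,"dz":0.12,"jaw":1}])

```text
time: 12.65
tool_pos: [0.4481, -0.3562, 0.1496]
eef_rot: [0.86, 0.51, 0.0, -0.001]
ft_force: [-0.2, -0.0, -0.4]
width: 0.0211
grasp_force: 29.7
```

Run:
```python
from h import *
st(); p,im,d=eraser(.09,.16); P=world(p,d)
np.savez('w6.npz',im=im,d=d,P=P,**{k:np.array(v) for k,v in p.items()})
for t in ['round_nest_floor','oblong_nest_floor','reflector_bar','stage_hinge']:
    for r in mark_of('wrist',t)[:1]: print(t,round(r['conf'],2),np.round(r['centre'],4),pix(p,r['centre']))
cv2.imwrite('pics/w6.png',cv2.resize(im[60:360,60:460,::-1],None,fx=2,fy=2,interpolation=cv2.INTER_CUBIC))
```

```text
12.65 [ 0.4481 -0.3562  0.1496] tool y yaw -28.61 z [-0.001  0.001 -1.   ] q [-0.79  0.35  1.67  0.    1.12 -0.29] w 0.0211 [-0.2 -0.  -0.4]
eraser 0.96 4101 z 0.1302 ((0.44825026392936707, -0.3555208444595337), (0.05495012551546097, 0.022567233070731163), 61.388511657714844) [ 0.4494 -0.3535  0.1302]
oblong_nest_floor 0.81 [ 0.4774 -0.303   0.0189] [255. 116.]
reflector_bar 0.66 [ 0.6329 -0.3364  0.0466] [493.  48.]
stage_hinge 0.82 [ 0.5427 -0.2916  0.0166] [326.  58.]
```

View pics/w6.png

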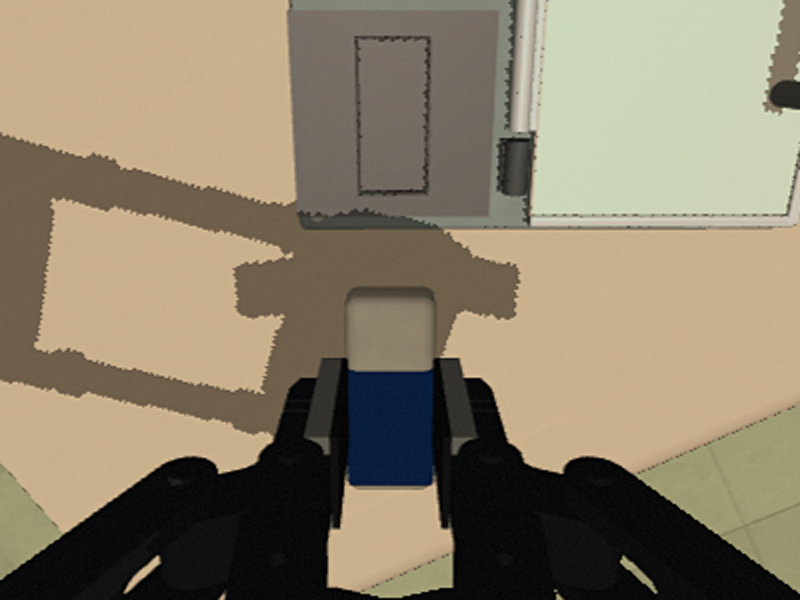

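The last picture shows the eraser held squarely at crop (390,390) and the oblong pocket with corners at crop (356,37), (431,37), (428,194) and (357,194), parallel to it.

Run:
```python
from h import *
z=np.load('w6.npz')
uv=[(275.5,78.5),(238,78.5),(238.5,157),(274,157)]
obl(z,uv); print(toplane(z,uv,.02).round(4))
# eraser outline ends at top face plane z=.1302+.0015
e=[(233,204),(277.5,204),(277,303),(233.5,303)]
print('eraser',toplane(z,e,.1315).mean(0).round(4),toplane(z,e,.1315).round(4)[:,:2])
```

```text
oblong [ 0.4771 -0.3056] long 0.059236694464069255 short 0.028138463341090325 ydir yaw 61.07338507184445 xdir -28.645813376605773
[[ 0.5036 -0.2864  0.02  ]
 [ 0.4792 -0.273   0.02  ]
 [ 0.4503 -0.3247  0.02  ]
 [ 0.4753 -0.3384  0.02  ]]
eraser [ 0.4501 -0.3531  0.1315] [[ 0.4542 -0.3241]
 [ 0.4722 -0.3339]
 [ 0.4468 -0.3826]
 [ 0.427  -0.3718]]
```

Request:
play_rows(increments=[{"rx":0,"ry":0,"rz":0,"dx":0.015,"dy":0.025,"dz":-0.03,"jaw":1},{"rx":0,"ry":0,"rz":0,"dx":0.029,"dy":0.05,"dz":-0.06,"jaw":1},{"rx":0,"ry":0,"rz":0,"dx":0.029,"dy":0.05,"dz":-0.087,"jaw":1},{"rx":0,"ry":0,"rz":0,"dx":0.029,"dy":0.05,"dz":-0.087,"jaw":1},{"rx":0,"ry":0,"rz":0,"dx":0.029,"dy":0.05,"dz":-0.087,"jaw":1},{"rx":0,"ry":0,"rz":0,"dx":0.029,"dy":0.05,"dz":-0.087,"jaw":1}])

```text
time: 13.55
tool_pos: [0.4784, -0.3088, 0.0644]
eef_rot: [0.86, 0.51, 0.0, 0.002]
ft_force: [0.5, -0.9, 0.3]
width: 0.021
grasp_force: 29.7
```

Run:
```python
from h import *
st()
```

```text
13.55 [ 0.4784 -0.3088  0.0644] tool y yaw -28.67 z [ 0.002 -0.002 -1.   ] q [-0.7   0.44  1.79 -0.    0.92 -0.19] w 0.021 [ 0.5 -0.9  0.3]
```

Request:
play_rows(increments=[{"rx":0,"ry":0,"rz":0,"dx":-0.0012,"dy":0.0026,"dz":-0.005,"jaw":1},{"rx":0,"ry":0,"rz":0,"dx":-0.0012,"dy":0.0026,"dz":-0.01,"jaw":1},{"rx":0,"ry":0,"rz":0,"dx":-0.0012,"dy":0.0026,"dz":-0.01,"jaw":1},{"rx":0,"ry":0,"rz":0,"dx":-0.0012,"dy":0.0026,"dz":-0.01,"jaw":1}])

```text
time: 13.95
tool_pos: [0.4762, -0.3051, 0.0529]
eef_rot: [0.86, 0.51, 0.0, 0.0]
ft_force: [-0.3, 0.9, -0.5]
width: 0.0209
grasp_force: 29.7
```

Run:
```python
from h import *
st()
```

```text
13.95 [ 0.4762 -0.3051  0.0529] tool y yaw -28.66 z [ 0. -0. -1.] q [-0.69  0.45  1.81  0.    0.89 -0.19] w 0.0209 [-0.3  0.9 -0.5]
```

Request:
play_rows(increments=[{"rx":0,"ry":0,"rz":0,"dx":0.0009,"dy":-0.0007,"dz":-0.001,"jaw":1},{"rx":0,"ry":0,"rz":0,"dx":0.0009,"dy":-0.0007,"dz":-0.004,"jaw":1},{"rx":0,"ry":0,"rz":0,"dx":0.0009,"dy":-0.0007,"dz":-0.007,"jaw":1},{"rx":0,"ry":0,"rz":0,"dx":0.0009,"dy":-0.0007,"dz":-0.008,"jaw":1},{"rx":0,"ry":0,"rz":0,"dx":0.0009,"dy":-0.0007,"dz":-0.008,"jaw":1},{"rx":0,"ry":0,"rz":0,"dx":0.0009,"dy":-0.0007,"dz":-0.008,"jaw":1}])

```text
time: 14.55
tool_pos: [0.4773, -0.3058, 0.0459]
eef_rot: [0.86, 0.51, 0.0, 0.0]
ft_force: [-0.8, 1.1, 8.4]
width: 0.0208
grasp_force: 30.5
```

Request:
play_rows(increments=[{"rx":0,"ry":0,"rz":0,"dx":0,"dy":0,"dz":0.001,"jaw":0.5},{"rx":0,"ry":0,"rz":0,"dx":0,"dy":0,"dz":0.001,"jaw":0},{"rx":0,"ry":0,"rz":0,"dx":0,"dy":0,"dz":0.001,"jaw":0},{"rx":0,"ry":0,"rz":0,"dx":0,"dy":0,"dz":0.03,"jaw":0},{"rx":0,"ry":0,"rz":0,"dx":0,"dy":0,"dz":0.07,"jaw":0},{"rx":0,"ry":0,"rz":0,"dx":0,"dy":-0.03,"dz":0.11,"jaw":0},{"rx":0,"ry":0,"rz":0,"dx":0.03,"dy":-0.09,"dz":0.125,"jaw":0},{"rx":0,"ry":0,"rz":0,"dx":0.03,"dy":-0.11,"dz":0.125,"jaw":0},{"rx":0,"ry":0,"rz":0,"dx":0.03,"dy":-0.11,"dz":0.125,"jaw":0},{"rx":0,"ry":0,"rz":0,"dx":0.03,"dy":-0.11,"dz":0.125,"jaw":0}])

```text
time: 15.55
tool_pos: [0.5067, -0.4159, 0.1688]
eef_rot: [0.86, 0.51, -0.0, -0.001]
ft_force: [-0.4, 0.6, -0.6]
width: 0.0424
grasp_force: 0.0
```

Run:
```python
from h import *
st(); p,im,d=eraser(.01,.05); P=world(p,d)
np.savez('w7.npz',im=im,d=d,P=P,**{k:np.array(v) for k,v in p.items()})
for t in ['reflector_bar','stage_hinge']:
    for r in mark_of('wrist',t)[:1]: print(t,round(r['conf'],2),np.round(r['centre'],4),pix(p,r['centre']))
# heights in eraser local frame
c=np.array([.4774,-.3053]); y=np.array([.484,.875]); x=np.array([.875,-.484])
Q=P[d>0]; L=np.c_[(Q[:,:2]-c)@x,(Q[:,:2]-c)@y,Q[:,2]]
for a,b in [(-.006,-.02),(.006,-.02),(0,0),(-.006,.02),(.006,.02),(-.03,0),(.028,0),(.0125,0)]:
    k=np.hypot(L[:,0]-a,L[:,1]-b)<.003; print(a,b,k.sum(),np.median(L[k,2]).round(4) if k.any() else '')
# tin
k=np.hypot(Q[:,0]-.5203,Q[:,1]+.2259)<.015; print('tin',k.sum(),np.median(Q[k,2]) if k.any() else '')
# bar: points z .035-.055 near
B=Q[(Q[:,2]>.042)&(Q[:,2]<.056)&(np.hypot(Q[:,0]-.63,Q[:,1]+.337)<.06)]
print('bar',len(B),B.mean(0).round(4) if len(B) else '',cv2.minAreaRect(B[:,:2].astype(np.float32)) if len(B) else '',B[:,2].max() if len(B) else '')
```

```text
15.55 [ 0.5067 -0.4159  0.1688] tool y yaw -28.72 z [-0.001  0.002 -1.   ] q [-0.79  0.45  1.45  0.    1.24 -0.29] w 0.0424 [-0.4  0.6 -0.6]
eraser 0.98 2056 z 0.0264 ((0.47721797227859497, -0.3056815266609192), (0.05416595935821533, 0.022933941334486008), 61.417720794677734) [ 0.4781 -0.3054  0.0265]
reflector_bar 0.57 [ 0.63   -0.3376  0.0449] [358.  16.]
stage_hinge 0.91 [ 0.5414 -0.2936  0.0174] [218.  29.]
-0.006 -0.02 43 0.027
0.006 -0.02 43 0.027
0 0 51 0.0268
-0.006 0.02 53 0.0262
0.006 0.02 53 0.0262
-0.03 0 45 0.0191
0.028 0 45 0.0193
0.0125 0 62 0.0197
tin 0 
bar 1169 [ 0.6218 -0.35    0.0485] ((0.622252881526947, -0.35105228424072266), (0.05006440356373787, 0.01023045089095831), 61.67026901245117) 0.05180100455205469
```

Request:
play_rows(increments=[{"rx":0,"ry":0,"rz":0,"dx":0.04,"dy":0.026,"dz":-0.01,"jaw":0},{"rx":0,"ry":0,"rz":0,"dx":0.08,"dy":0.052,"dz":-0.03,"jaw":0},{"rx":0,"ry":0,"rz":0,"dx":0.123,"dy":0.078,"dz":-0.07,"jaw":0},{"rx":0,"ry":0,"rz":0,"dx":0.123,"dy":0.078,"dz":-0.07,"jaw":0},{"rx":0,"ry":0,"rz":0,"dx":0.123,"dy":0.078,"dz":-0.07,"jaw":0},{"rx":0,"ry":0,"rz":0,"dx":0.123,"dy":0.078,"dz":-0.07,"jaw":0}])

```text
time: 16.35
tool_pos: [0.6295, -0.3377, 0.1002]
eef_rot: [0.86, 0.511, -0.001, 0.0]
ft_force: [0.1, -0.7, 0.3]
width: 0.0429
grasp_force: 0.0
```

Run:
```python
from h import *
from scipy.optimize import least_squares,fsolve
st()
p,im,d=snap('wrist');P=world(p,d);Q=P[d>0]
x=np.array([.878,-.479]);y=np.array([.479,.878]);H=np.array([.5427,-.2905])
L=np.c_[(Q[:,:2]-H)@x,(Q[:,:2]-H)@y,Q[:,2]]
B=L[(L[:,2]>.043)&(L[:,2]<.056)&(abs(L[:,0]-.1)<.02)&(abs(L[:,1])<.045)]
print('bar local',len(B),B.mean(0).round(4),np.percentile(B,[2,98],0).round(4) if len(B) else '')
D=np.array([(.276,1.505,.575,.2563),(.451,1.490,.6482,.1551),(.30,1.77,.5303,.1474),(.35,1.67,.5725,.1496),(.44,1.79,.5694,.0644),(.30,1.83,.5173,.1251),(.45,1.45,.6555,.1688)])
f=lambda w:np.r_[w[0]*np.sin(D[:,0])+w[1]*np.sin(D[:,0]+D[:,1])-np.sqrt(D[:,2]**2-.067**2)+w[3],w[0]*np.cos(D[:,0])+w[1]*np.cos(D[:,0]+D[:,1])+w[2]-D[:,3]]
w=least_squares(f,[.5,.4,.1,0]).x; print('L1,L2,h-L3,off',w.round(3),abs(f(w)).max())
for L3 in (.2,.25,.3):
  for th in np.radians([0,30,45]):
    u=.1*np.cos(th)-.036*np.sin(th);v=.0155+.1*np.sin(th)+.036*np.cos(th)
    r=np.sqrt(np.hypot(*(H+u*x))**2-.067**2)-L3*np.sin(th); z=v+L3*np.cos(th)-L3
    s=fsolve(lambda a:[w[0]*np.sin(a[0])+w[1]*np.sin(a.sum())+w[3]-r,w[0]*np.cos(a[0])+w[1]*np.cos(a.sum())+w[2]-z],[.4,1.6])
    print(L3,np.degrees(th),s.round(2),'q5',(np.pi-th-s.sum()).round(2))
```

```text
16.35 [ 0.6295 -0.3377  0.1002] tool y yaw -28.6 z [-0.001 -0.001 -1.   ] q [-0.59  0.59  1.39 -0.    1.17 -0.09] w 0.0429 [ 0.1 -0.7  0.3]
bar local 2016 [0.099  0.0051 0.0487] [[ 0.0943 -0.0353  0.0453]
 [ 0.1037  0.0405  0.0506]]
L1,L2,h-L3,off [ 0.614  0.411 -0.246 -0.011] 0.012395202095605129
0.2 0.0 [0.63 1.44] q5 1.07
0.2 29.999999999999996 [0.43 1.76] q5 0.42
0.2 45.0 [0.37 1.93] q5 0.06
0.25 0.0 [0.63 1.44] q5 1.07
0.25 29.999999999999996 [0.41 1.83] q5 0.38
0.25 45.0 [0.34 2.03] q5 -0.01
0.3 0.0 [0.63 1.44] q5 1.07
0.3 29.999999999999996 [0.38 1.9 ] q5 0.34
0.3 45.0 [0.32 2.12] q5 -0.08
```

Request:
play_rows(increments=[{"rx":0,"ry":0,"rz":0,"dx":0,"dy":0,"dz":-0.025,"jaw":0},{"rx":0,"ry":0,"rz":0,"dx":0,"dy":0,"dz":-0.0455,"jaw":0},{"rx":0,"ry":0,"rz":0,"dx":0,"dy":0,"dz":-0.0455,"jaw":0},{"rx":0,"ry":0,"rz":0,"dx":0,"dy":0,"dz":-0.0455,"jaw":1},{"rx":0,"ry":0,"rz":0,"dx":0,"dy":0,"dz":-0.0455,"jaw":1},{"rx":0,"ry":0,"rz":0,"dx":0,"dy":0,"dz":-0.0455,"jaw":1},{"rx":0,"ry":0,"rz":0,"dx":0,"dy":0,"dz":-0.0455,"jaw":1},{"rx":0,"ry":0,"rz":0,"dx":0,"dy":0,"dz":-0.0455,"jaw":1}], newtons=45)

```text
time: 17.2
tool_pos: [0.6295, -0.3383, 0.0565]
eef_rot: [0.86, 0.51, -0.001, 0.001]
ft_force: [-3.9, -0.7, 5.9]
width: 0.008
grasp_force: 44.1
```

Run:
```python
from h import *
st()
g=lambda t:(.1*np.cos(t)-.03*np.sin(t)-.009*np.sin(t*28/45), .1*np.sin(t)+.03*np.cos(t)+.009*np.cos(t*28/45))
for k in range(1,16):
    t=np.radians(3*k); a=np.array(g(t))-g(0); f=t*28/45
    print(3*k,'rx %.3f ry %.3f dx %.4f dy %.4f dz %.4f'%(-f*.479,-f*.878,a[0]*.878,-a[0]*.479,a[1]))
```

```text
17.2 [ 0.6295 -0.3383  0.0565] tool y yaw -28.63 z [-0.    -0.002 -1.   ] q [-0.59  0.62  1.44 -0.    1.08 -0.09] w 0.008 [-3.9 -0.7  5.9]
3 rx -0.016 ry -0.029 dx -0.0018 dy 0.0010 dz 0.0052
6 rx -0.031 ry -0.057 dx -0.0037 dy 0.0020 dz 0.0103
9 rx -0.047 ry -0.086 dx -0.0060 dy 0.0033 dz 0.0152
12 rx -0.062 ry -0.114 dx -0.0084 dy 0.0046 dz 0.0201
15 rx -0.078 ry -0.143 dx -0.0111 dy 0.0061 dz 0.0247
18 rx -0.094 ry -0.172 dx -0.0140 dy 0.0076 dz 0.0293
21 rx -0.109 ry -0.200 dx -0.0171 dy 0.0093 dz 0.0336
24 rx -0.125 ry -0.229 dx -0.0203 dy 0.0111 dz 0.0378
27 rx -0.140 ry -0.257 dx -0.0238 dy 0.0130 dz 0.0417
30 rx -0.156 ry -0.286 dx -0.0275 dy 0.0150 dz 0.0455
33 rx -0.172 ry -0.315 dx -0.0313 dy 0.0171 dz 0.0491
36 rx -0.187 ry -0.343 dx -0.0353 dy 0.0192 dz 0.0524
39 rx -0.203 ry -0.372 dx -0.0394 dy 0.0215 dz 0.0555
42 rx -0.218 ry -0.400 dx -0.0437 dy 0.0238 dz 0.0583
45 rx -0.234 ry -0.429 dx -0.0481 dy 0.0262 dz 0.0609
```

Request:
play_rows(increments=[{"rx":-0.016,"ry":-0.029,"rz":0,"dx":-0.0018,"dy":0.001,"dz":0.0052,"jaw":1},{"rx":-0.031,"ry":-0.057,"rz":0,"dx":-0.0037,"dy":0.002,"dz":0.0103,"jaw":1},{"rx":-0.047,"ry":-0.086,"rz":0,"dx":-0.006,"dy":0.0033,"dz":0.0152,"jaw":1},{"rx":-0.062,"ry":-0.114,"rz":0,"dx":-0.0084,"dy":0.0046,"dz":0.0201,"jaw":1},{"rx":-0.078,"ry":-0.143,"rz":0,"dx":-0.0111,"dy":0.0061,"dz":0.0247,"jaw":1},{"rx":-0.094,"ry":-0.172,"rz":0,"dx":-0.014,"dy":0.0076,"dz":0.0293,"jaw":1},{"rx":-0.109,"ry":-0.2,"rz":0,"dx":-0.0171,"dy":0.0093,"dz":0.0336,"jaw":1},{"rx":-0.109,"ry":-0.2,"rz":0,"dx":-0.0171,"dy":0.0093,"dz":0.0336,"jaw":1},{"rx":-0.109,"ry":-0.2,"rz":0,"dx":-0.0171,"dy":0.0093,"dz":0.0336,"jaw":1}])

```text
time: 18.1
tool_pos: [0.6133, -0.3294, 0.0886]
eef_rot: [0.854, 0.507, 0.058, 0.099]
ft_force: [-1.3, -4.7, -1.9]
width: 0.008
grasp_force: 44.2
```

```bash
cat >> h.py <<'E'
def panel():
    x=np.array([.878,-.479]);y=np.array([.479,.878]);H=np.array([.5427,-.2905])
    for c in ['wrist','top']:
        p,im,d=snap(c);Q=world(p,d)[d>0]
        L=np.c_[(Q[:,:2]-H)@x,(Q[:,:2]-H)@y,Q[:,2]]
        for lo,hi in [(-.085,-.05),(.05,.085)]:
            B=L[(L[:,1]>lo)&(L[:,1]<hi)&(L[:,0]>.02)&(L[:,0]<.11)&(L[:,2]>.012)]
            if len(B)<40: continue
            rng=np.random.default_rng(0); best=0
            for _ in range(200):
                a,b=B[rng.integers(len(B),size=2)]
                if abs(a[0]-b[0])<.015: continue
                m=(a[2]-b[2])/(a[0]-b[0]); e=abs(B[:,2]-a[2]-m*(B[:,0]-a[0]))/np.hypot(1,m)
                if (e<.002).sum()>best: best=(e<.002).sum(); ang=np.degrees(np.arctan(m))
            print(c,lo,'panel deg',round(ang,1),best,len(B))
E
python3 - <<'E'
from h import *
st(); panel()
E
```

```text
18.1 [ 0.6133 -0.3294  0.0886] tool y yaw -28.63 z [ 0.199 -0.11  -0.974] q [-0.6   0.48  1.65  0.03  0.78 -0.12] w 0.008 [-1.3 -4.7 -1.9]
wrist -0.085 panel deg 20.2 829 829
wrist 0.05 panel deg 20.5 12953 13021
top -0.085 panel deg -52.5 49 57
top 0.05 panel deg 20.7 521 852
```

Request:
play_rows(increments=[{"rx":-0.016,"ry":-0.029,"rz":0,"dx":-0.0032,"dy":0.0018,"dz":0.0042,"jaw":1},{"rx":-0.031,"ry":-0.057,"rz":0,"dx":-0.0067,"dy":0.0037,"dz":0.0081,"jaw":1},{"rx":-0.047,"ry":-0.086,"rz":0,"dx":-0.0104,"dy":0.0057,"dz":0.0119,"jaw":1},{"rx":-0.063,"ry":-0.115,"rz":0,"dx":-0.0142,"dy":0.0078,"dz":0.0155,"jaw":1},{"rx":-0.078,"ry":-0.143,"rz":0,"dx":-0.0182,"dy":0.0099,"dz":0.0188,"jaw":1},{"rx":-0.094,"ry":-0.172,"rz":0,"dx":-0.0223,"dy":0.0122,"dz":0.0219,"jaw":1},{"rx":-0.109,"ry":-0.2,"rz":0,"dx":-0.0266,"dy":0.0145,"dz":0.0247,"jaw":1},{"rx":-0.125,"ry":-0.229,"rz":0,"dx":-0.031,"dy":0.0169,"dz":0.0273,"jaw":1},{"rx":-0.125,"ry":-0.229,"rz":0,"dx":-0.031,"dy":0.0169,"dz":0.0273,"jaw":1},{"rx":-0.125,"ry":-0.229,"rz":0,"dx":-0.031,"dy":0.0169,"dz":0.0273,"jaw":1},{"rx":-0.125,"ry":-0.229,"rz":0,"dx":-0.031,"dy":0.0169,"dz":0.0273,"jaw":1}])

```text
time: 19.3
tool_pos: [0.5831, -0.313, 0.1163]
eef_rot: [0.834, 0.495, 0.124, 0.209]
ft_force: [-2.0, -6.5, 0.3]
width: 0.0084
grasp_force: 44.2
```

Run:
```python
from h import *
st(); panel()
for c in ['top','scene']:
    p,im,d=snap(c)
    for t in ['flat_tin','eraser','red_jar','dust_brush','blue_marker']:
        for r in mark_of(c,t)[:3]: print(c,t,round(r['conf'],2),np.round(r['centre'],3))
p,im,d=snap('top');P=world(p,d)
for n,(a,b) in dict(tin=(.5203,-.2259),eraser=(.4774,-.3053)).items():
    k=(d>0)&(np.hypot(P[...,0]-a,P[...,1]-b)<.012); print(n,k.sum(),np.median(P[k][:,2]) if k.any() else '')
```

```text
19.3 [ 0.5831 -0.313   0.1163] tool y yaw -28.67 z [ 0.414 -0.227 -0.882] q [-0.63  0.34  1.92  0.16  0.4  -0.26] w 0.0084 [-2.  -6.5  0.3]
wrist -0.085 panel deg 39.2 779 783
wrist 0.05 panel deg 43.5 11046 11185
top -0.085 panel deg 43.8 300 377
top 0.05 panel deg 43.0 464 539
top flat_tin 0.73 [ 0.523 -0.227  0.013]
top flat_tin 0.69 [ 0.573 -0.052 -0.002]
top flat_tin 0.65 [ 0.636 -0.105  0.002]
top red_jar 0.97 [ 0.777 -0.012  0.   ]
top dust_brush 0.8 [ 0.777  0.121 -0.   ]
top blue_marker 0.58 [ 0.713 -0.326 -0.001]
scene flat_tin 0.71 [ 0.572 -0.049  0.001]
scene flat_tin 0.58 [ 0.638 -0.101  0.001]
scene flat_tin 0.55 [ 0.777 -0.01   0.002]
scene eraser 0.63 [ 0.478 -0.306  0.012]
scene red_jar 0.89 [ 0.778 -0.012  0.004]
scene dust_brush 0.92 [0.778 0.115 0.004]
tin 126 0.031375211104177014
eraser 0
```

Request:
play_rows(increments=[{"rx":0,"ry":0,"rz":0,"dx":-0.002,"dy":0.001,"dz":0.0013,"jaw":1},{"rx":0,"ry":0,"rz":0,"dx":-0.002,"dy":0.001,"dz":0.0013,"jaw":1},{"rx":0,"ry":0,"rz":0,"dx":-0.002,"dy":0.001,"dz":0.0013,"jaw":1},{"rx":0,"ry":0,"rz":0,"dx":-0.002,"dy":0.001,"dz":0.0013,"jaw":1},{"rx":0,"ry":0,"rz":0,"dx":-0.002,"dy":0.001,"dz":0.0013,"jaw":1}])

```text
time: 20.55
tool_pos: [0.5813, -0.3121, 0.1175]
eef_rot: [0.834, 0.495, 0.124, 0.209]
ft_force: [-1.5, -4.9, -0.9]
width: 0.0081
grasp_force: 44.1
```

Run:
```python
from h import *
st(); panel(); st(); print(ctrl.hand_in())
```

```text
20.55 [ 0.5813 -0.3121  0.1175] tool y yaw -28.67 z [ 0.414 -0.227 -0.882] q [-0.63  0.34  1.92  0.16  0.4  -0.26] w 0.0081 [-1.5 -4.9 -0.9]
wrist -0.085 panel deg 38.8 492 777
wrist 0.05 panel deg 44.6 10876 11022
top -0.085 panel deg 44.5 318 383
top 0.05 panel deg 44.3 456 533
20.65 [ 0.5813 -0.312   0.1175] tool y yaw -28.67 z [ 0.414 -0.227 -0.882] q [-0.63  0.34  1.92  0.16  0.4  -0.26] w 0.0083 [-1.5 -4.7 -0.7]
the job is handed in; nothing more can be done
None
```

The job is handed in: the silver tin and the eraser are seated flat in their pockets, and the reflector is held by its bar at about 44.5 degrees, finished at 20.7 s; the jar, brush and marker were not touched.

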